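# Unhook the keyhole cover of the stage-drive console and reset its breaker

### The arm

A 6-joint arm with a two-finger parallel gripper is mounted at the origin on the work surface. World frame = base frame: x ahead of the robot, y to its left, z up, the work surface at z = 0. Lengths are in m, angles in rad, forces in N, time in s.
With the tool pointing down it reaches from about 0.375 to 0.9 m from the base axis. Payload 3.1 kg.
Tool frame: the origin (TCP) lies between the finger pads; the fingertips stand robot.finger_overhang ahead of it and the grasp point (between the pads) lies 3 mm ahead of it (robot.finger_overhang is the distance from the TCP to the fingertips, in m); z points along the fingers, y is the line along which they close (so a half turn about z gives the same grasp; the last joint's range is limited). The gripper opens to 87 mm and grips with 3 to 60 N. Pads are 19 mm wide; open, the fingers measure 117 mm over their backs; the gripper's body (75 mm by 190 mm) begins 51 mm behind the grasp point.
Start: joints at [1.087, 0.527, 1.433, -0, 1.181, -0.178], TCP at [0.188, 0.596, 0.245] pointing down, gripper open.
Joint ranges: [-3.08, 3.08], [-0.75, 2.2], [0.22, 2.44], [-1.43, 4.57], [0, 2.65], [-2.85, 2.85]. Speed limits (rad/s): [2.79, 2.79, 3.14, 3.14, 3.14, 3.14].

### API

Orientations are given as a unit quaternion [x, y, z, w].
In Python, from rig import get_obs, vision, hand_in, nets, robot gives the robot as it stands.
- The arm moves only by the tool apply_moves, never from a script. Its argument "series" is a list of rows, each an object with "offset": the shift along the world's x, y, z in cm, a list of three; "rot": the turn, a rotation vector about the world's x, y, z in degrees, a list of three. A call has 1 to 20 rows; each row is the pose to reach, as a shift and turn from the pose commanded when the call began; what a row does not reach only later rows make up. A row lasts 1/10 s, in which the tool goes at most 50 mm and 8.59 degrees, less where a joint would pass 70% of its speed; a pose out of reach is approached as far as the arm can. A call with a gripper value outside its range is refused whole. "hand" is the opening, from 0 (shut) to 1 (fully open), set as the call begins (left out, the last holds). The fingers move at their own pace and stop on an object; "newtons" is the grip in N (left out, the last holds). Time passes only in rows, so rows that repeat a pose let the fingers close. It gives the time, the measured TCP pose, the force, the opening and the grip force at its end, in the units of the state.
- get_obs(): the state, without advancing time (a new reading comes with each control period).
- vision.camera(name): name is "scene" or "top"; returns the picture (480x640x3 uint8, red, green, blue); there is no depth.
- vision.calibration(name): a dict with "K" (3x3 intrinsics, pixels), "R" (3x3) and "t" (3): a world point X has camera coordinates R X + t. Camera axes: x right, y down, z forward; pixel columns grow to the right and rows downward; lengths in m; the calibration is good to about 2 mm. A picture is of the moment at which its call begins. calibration takes no time and is no camera call.
- hand_in(): hands the job in; it is judged then, once.
Trained networks look in the newest picture that a camera, given by its name, has taken for a name from the list of things; names that differ only in an ending like _2 or _b are one class to them, and where a whole thing is asked for, a point or a joint stands for the part that bears it (a point fixed in the world has none). Each returns a list of dicts, best first, with "conf" (0 to 1); they miss things now and then, are a little off and sometimes report something else, mostly with a low value. They report only what shows in the picture. A call takes as long as a camera call.
- nets.search_frame(camera, query): "centre" ([x, y, z] in m, in world coordinates, good to about 4 mm: the middle of the surface that is visible of it).
- nets.spot_point(camera, query): "centre" ([x, y, z] in m, in world coordinates, good to about 4 mm: a listed point, or the origin of a listed thing).
The state is a dict: "time": time; "q": joint angles; "joint_velocities": joint speeds; "joint_torque": joint torques, N m; "position": TCP position; "tool_rot": TCP orientation; "ft_force": force on the tool from outside, world axes, zero at the start; "moment": the same for the moment, N m; "grip_width": finger opening in m; "grip_force": force on a finger pad.
Only numpy, scipy, OpenCV 4.12 (cv2) and the standard library are available. Lean on these libraries where they do the work, as an engineer would, in place of code of your own. Each camera call takes 0.05 s, during which the arm holds its last target. There are 200 camera calls.

### The job

The microscope's stage drive has tripped. Unhook the aluminium cover from the sloping front of its console: slide it up the slope until its keyholes clear the two screw heads, draw it straight off without forcing it, and lay it gently, flat and handle up, in the middle of the blue mat. Then push the red breaker toggle in the well behind it fully up the slope to its on position, and leave the keypad, the lens and the specimen box where they stand.

Things in the scene. Friction and masses are not known exactly. Their poses are not given: they have to be found in the camera images.
- console: Grey stage-drive console fixed to the bench: 250 mm deep (x) x 256 mm wide (y), origin at the centre of its underside, front towards the robot at yaw 0 (-x). Its front lip is 40 mm high, then the dark front slopes up at 40 degrees from level for 200 mm to a flat top 169 mm high.
- panel: The sloping dark front of the console, 200 mm up the slope and 250 mm wide, fixed to it. Origin: middle of its face. Axes: x up the slope, y along the console's width, z square out of the face (40 degrees from vertical). It carries two screws and, in its middle, a well that the cover hides at first.
- screw_left (a point): Steel screw on the panel at the panel's x = +30, y = +72 mm: shank 6 mm in diameter and 6 mm long, then a round head 16 mm in diameter and 4 mm thick, which leaves the hung cover 3 mm of play off the face. The point is on the screw's axis under the head, 6 mm out of the face.
- screw_right (a point): The same screw at the panel's x = +30, y = -72 mm.
- well (a point): Open rectangular well in the panel behind the cover: 90 mm up the slope (panel x -45 to +45 mm), 100 mm wide (y -50 to +50 mm), 34 mm deep. The point is the middle of its mouth, at the panel's origin. On its floor: the breaker toggle with a bezel 7 mm high around its foot, and two low green terminal blocks.
- cover: Loose aluminium cover plate, 140 mm (its x) x 180 mm (its y), 3 mm thick, 0.2 to 0.4 kg. Origin: centre of its back face; z points out of its front, where the handle is. It starts hung on the two screws, flat on the panel, its axes as the panel's and its origin within 1 mm of the panel's; the screws then sit at the upper ends of its slots.
- handle (a point): Middle of the cover's black bow handle, at the cover's x = 0, y = 0, z = 31 mm: a straight bar along the cover's y, 100 mm long, 12 mm wide (x) and 10 mm thick (z), on two posts at y = +-45 mm.
- keyhole_left (a point): Keyhole through the cover: the point is the centre of its wide round hole, 22 mm in diameter, at the cover's x = +10, y = +72 mm; a slot 9 mm wide runs from it up to x = +33 mm. Hung, it is 20 mm below the screw; with the cover slid 20 mm up the slope the hole is centred on the screw head, which then passes with 3 mm of play all round.
- keyhole_right (a point): The same keyhole at the cover's y = -72 mm.
- mat: Blue mat on the bench, 200 mm (x) x 240 mm (y), 2 mm thick, fixed; origin: centre of its underside, z up. It lies to the left or the right of the console.
- breaker (a joint): Angle of the red breaker toggle (rad): between 0 (tripped, leaning down the slope) and 0.9 (on, leaning up the slope, at its stop); at 0.45 it stands square to the panel. It stays where it is left; about 2 to 4 N at the tip moves it.
- breaker_tip (a point): Free end of the red toggle, a flat bar 7 mm thick and 14 mm wide (along the panel's y) that ends 27 mm from its pivot. The pivot lies in the panel's frame at x = +10, y = 0, z = -32 mm (2 mm above the well's floor) and its axis runs along y; the tip swings in the panel's x-z plane and stays at least 5 mm below the face.
- keypad: Bystander: loose silver control keypad with black keys, joystick and end knob, 110 (x) x 270 (y) x 65 mm high; origin at the centre of its underside. It lies on the other side of the console from the mat.
- lens: Bystander: black microscope lens standing upright, 45 mm in diameter, 95 mm high; origin at the centre of its foot.
- specimens: Bystander: closed yellow and orange specimen box, 90 x 125 x 48 mm high; origin at the centre of its underside.

How it is judged:
On the way, in this order (a step that is already met when the one before it is completed fails the run):
1. the cover is off its screws, drawn clear of the sloping front (z of cover in the frame of panel above 0.03 m), for 0.1 s.
2. the cover lies flat, handle up, in the middle of the mat, let go (x of cover in the frame of mat between -0.05 and 0.05 m and y of cover in the frame of mat between -0.05 and 0.05 m and z of cover in the frame of mat below 0.006 m and angle between cover's own z axis and vertical below 0.08 rad and linear speed of cover below 0.02 m/s and contact force between the fingers and cover below 0.1 N), for 0.3 s.
3. the breaker toggle is pushed fully up (value of joint breaker above 0.75 rad), for 0.2 s.
At the end, for the whole second after the job is handed in: The breaker toggle is up (joint above 0.75 of 0.9 rad), and the cover lies still on the mat, handle up and flat (within 0.08 rad), its centre within 50 mm of the mat's centre along each side of the mat, touched by nothing of the robot (all of step 2 and value of joint breaker above 0.75 rad).
It fails at once if the cover is forced against the panel or its screws (over 80 N) (contact force between cover and panel above 80 N).
It fails at once if the cover is dropped: out of the fingers and falling faster than 0.5 m/s (a fall of more than about 13 mm) (linear speed of cover above 0.5 m/s and contact force between the fingers and cover below 0.1 N).
It fails at once if the cover is slammed on the mat (over 60 N) (contact force between cover and mat above 60 N).
It fails at once if the keypad, the lens or the specimen box is shifted by more than 30 mm (distance of any of keypad, lens, specimens from where it was at the start of the episode above 0.03 m).
It also fails if it takes over 61 s, if anything falls off the work surface, if the arm or the gripper's body presses on something with over 40 N, if the wrist force passes 120 N, or if a joint passes its speed limit or range.

## Working session

There is one attempt and no reset: what is moved stays moved. The work goes in short steps, Python scripts to look and compute and a tool call to move; the robot and the scene stay as the last step left them, time stands still between calls to the robot, and variables do not carry over. Pictures are saved under pics/ and viewed, at most 10 in all, crops included, and the job is handed in when it is done.

Besides the shell and the picture viewer there is one more tool, called after ">>>" by a JSON object that holds its "op" and its "data", one argument or row to a line. apply_moves: Moves the arm, as the interface text tells. Its arguments: {"type":"object","properties":{"series":{"type":"array"},"hand":{"type":"number"},"newtons":{"type":"number"}},"required":["series"]}

```bash
mkdir -p pics; cat > see.py <<'E'
import cv2
from rig import vision
def shot(n,name):
    im=vision.camera(n); cv2.imwrite(f'pics/{name}.png',im[:,:,::-1]); return im
E
python3 - <<'E'
from see import *
from rig import get_obs,nets,robot
import numpy as np
np.set_printoptions(precision=4,suppress=True)
for n in('scene','top'):
    shot(n,n+'0')
    for q in ['console','panel','screw_left','screw_right','cover','handle','keyhole_left','keyhole_right','mat','keypad','lens','specimens']:
        r=nets.spot_point(n,q)
        print(n,q,[(np.round(d['centre'],4).tolist(),round(d['conf'],2)) for d in r[:2]])
print(robot.finger_overhang); o=get_obs();print(o['time'],o['position'],o['tool_rot'])
E
```

```text
scene console [([0.6343, -0.0055, 0.0009], 0.73), ([0.4288, -0.3646, -0.0013], 0.59)]
scene panel [([0.5906, -0.0112, 0.1034], 0.77)]
scene screw_left [([0.6031, 0.0604, 0.1298], 0.85)]
scene screw_right [([0.6141, -0.0816, 0.1318], 0.75)]
scene cover [([0.5945, -0.0107, 0.1048], 0.74)]
scene handle [([0.5711, -0.0165, 0.1286], 0.95), ([0.6178, -0.0794, 0.1301], 0.2)]
scene keyhole_left []
scene keyhole_right [([0.6045, -0.0793, 0.1091], 0.69)]
scene mat [([0.4352, -0.3652, 0.0006], 0.61), ([0.599, 0.061, 0.1275], 0.42)]
scene keypad [([0.4714, 0.4091, 0.0021], 0.6), ([0.6034, -0.0812, 0.1111], 0.45)]
scene lens [([0.5893, 0.061, 0.1104], 0.71), ([0.6766, -0.3238, -0.0005], 0.28)]
scene specimens [([0.6777, -0.3214, -0.0021], 0.7), ([0.5695, -0.0158, 0.1299], 0.61)]
top console []
top panel []
top screw_left [([0.6044, 0.0602, 0.1266], 0.64)]
top screw_right [([0.6138, -0.0815, 0.1257], 0.62)]
top cover [([0.5912, -0.0098, 0.1075], 0.97), ([0.4714, 0.4116, -0.0002], 0.31)]
top handle [([0.5636, -0.0111, 0.1283], 0.73)]
top keyhole_left [([0.5911, 0.0606, 0.1089], 0.73)]
top keyhole_right [([0.5996, -0.0851, 0.1106], 0.66), ([0.6141, -0.0806, 0.1291], 0.38)]
top mat [([0.4332, -0.37, -0.0009], 0.62)]
top keypad []
top lens [([0.6039, 0.0593, 0.1281], 0.72), ([0.41, -0.064, 0.0028], 0.51)]
top specimens [([0.6804, -0.3212, -0.0006], 0.8)]
0.022
1.3 [0.1875 0.5962 0.2445] [ 0.1518  0.9884 -0.     -0.    ]
```

View pics/scene0.png

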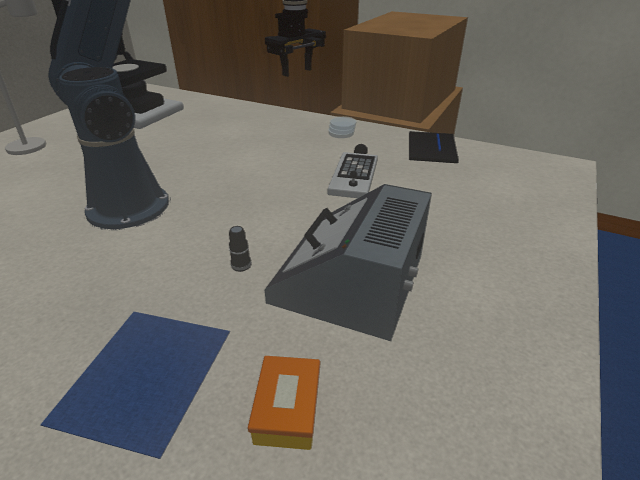

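View pics/top0.png

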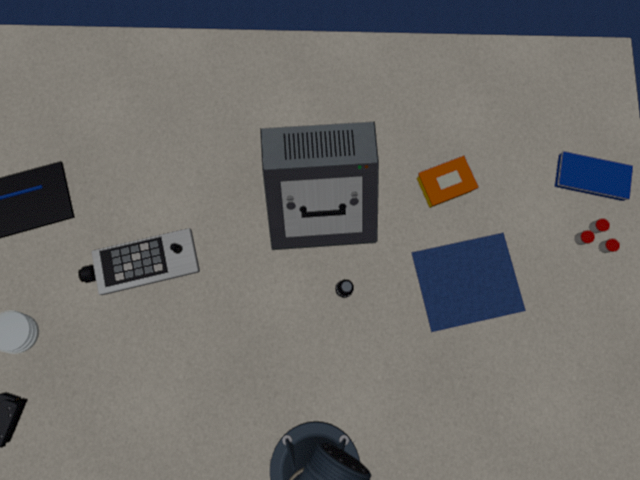

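The pictures show the console in the middle and the mat front right at about (468,282) in the top view. The lens stands at (344,288) in front of the console, the orange box is right of it, and the keypad is left. I'll enlarge the console and mat for exact corners.

```bash
python3 - <<'E'
import cv2,numpy as np
t=cv2.imread('pics/top0.png');s=cv2.imread('pics/scene0.png')
a=cv2.resize(t[115:255,255:385],None,fx=4,fy=4,interpolation=3)
cv2.imwrite('pics/c1.png',np.clip(a*1.8,0,255).astype('uint8'))
b=cv2.resize(s[175:345,255:440],None,fx=3.5,fy=3.5,interpolation=3)
cv2.imwrite('pics/c2.png',np.clip(b*1.8,0,255).astype('uint8'))
for n,im in(('top',t),('scene',s)):
    h=cv2.cvtColor(im,cv2.COLOR_BGR2HSV);m=cv2.inRange(h,(105,110,40),(125,255,255))
    cs=[c for c in cv2.findContours(m,0,2)[0] if 3000<cv2.contourArea(c)]
    for c in cs:
        if cv2.boundingRect(c)[1]>200: print(n,cv2.approxPolyDP(c,8,True).reshape(-1,2).tolist())
E
```

```text
top [[502, 234], [413, 253], [432, 330], [524, 309]]
scene [[128, 319], [41, 424], [158, 457], [209, 366], [186, 333], [141, 325], [131, 334]]
scene [[598, 230], [602, 479], [639, 479], [639, 239]]
```

View pics/c1.png

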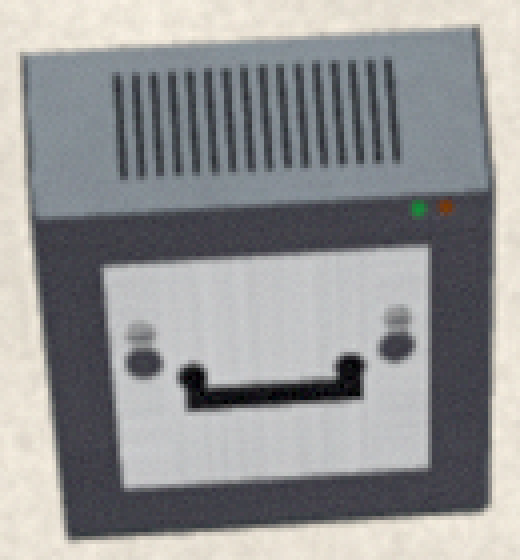

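View pics/c2.png

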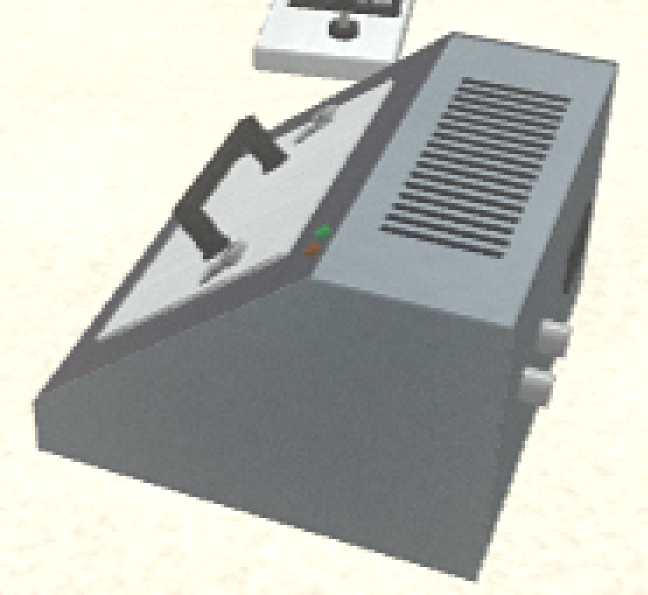

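```bash
cat > fit.py <<'E'
import numpy as np
from scipy.optimize import least_squares
from rig import vision
C={n:vision.calibration(n) for n in('top','scene')}
def proj(n,X):
    c=C[n];p=(np.asarray(c['K'])@(np.asarray(c['R'])@np.asarray(X).T+np.asarray(c['t']).reshape(3,1)));return (p[:2]/p[2]).T
c4,s4=np.cos(np.radians(40)),np.sin(np.radians(40))
def P(x,y,z): return [-.0484+c4*x-s4*z,y,.1043+s4*x+c4*z]
def W(p,X):
    c,s=np.cos(p[2]),np.sin(p[2]);X=np.asarray(X);return X@np.array([[c,s,0],[-s,c,0],[0,0,1]])+[p[0],p[1],p[3] if len(p)>3 else 0]
E
cat > run.py <<'E'
from fit import *
np.set_printoptions(precision=4,suppress=True)
T=[(P(.07,.09,.003),104,265),(P(.07,-.09,.003),430,244),(P(-.07,-.09,.003),431,467),(P(-.07,.09,.003),123,490),
([.0282,.128,.1686],36,218),([.0282,-.128,.1686],490,188),([.125,.128,.1686],22,54),([.125,-.128,.1686],480,27),(P(-.1,.128,0),68,538),(P(-.1,-.128,0),490,508)]
S=[([.0282,.128,.1686],455,33),([.125,.128,.1686],617,64),([.125,-.128,.1686],515,326),([.0282,-.128,.1686],312,278),([-.125,-.128,.04],37,402),([-.125,-.128,0],38,450),([.125,-.128,0],475,580),(P(-.07,-.09,.003),97,340)]
tp=[t[0] for t in T];tu=np.array([t[1:] for t in T])/4+[255-.4,115-.4]
sp=[t[0] for t in S];su=np.array([t[1:] for t in S])/3.5+[255-.4,175-.4]
f=lambda p,w:np.r_[(proj('top',W(p,tp))-tu).ravel()*w[0],(proj('scene',W(p,sp))-su).ravel()*w[1]]
for w in((1,1),(1,0),(0,1)):
    r=least_squares(f,[.634,-.007,.07,0],args=(w,));print(w,r.x,np.abs(r.fun).max(),r.fun.std())
p=least_squares(f,[.634,-.007,.07,0],args=((1,1),)).x
print('handle',W(p,[P(0,0,.031)]),'panel',W(p,[P(0,0,0)]),'n',W([0,0,p[2]],[[-s4,0,c4],[c4,0,s4]]))
# mat
mt=np.array([[503,234.5],[412.5,252],[431.5,330.5],[524.5,310]]);ms=np.array([[41.5,425],[159.5,458],[229.5,331],[134.5,312]])
M=[[.1,-.12,.002],[.1,.12,.002],[-.1,.12,.002],[-.1,-.12,.002]]
Ms=[M[3],M[0],M[1],M[2]]
g=lambda p:np.r_[(proj('top',W(p,M))-mt).ravel(),(proj('scene',W(p,Ms))-ms).ravel()]
for k in (0,):
    r=least_squares(g,[.434,-.367,.2]);print('mat',r.x,r.fun.reshape(-1,2).round(1).tolist())
E
python3 run.py
```

```text
(1, 1) [ 0.6375 -0.0083  0.0843  0.0042] 2.343094554006086 0.994389724718352
(1, 0) [ 0.6395 -0.0094  0.0819 -0.0045] 1.6176146244862366 0.5857050620420662
(0, 1) [ 0.6346  0.0003  0.0856 -0.0025] 1.1655584712241875 0.48308496533611
handle [[ 0.5694 -0.014   0.1323]] panel [[ 0.5893 -0.0123  0.1085]] n [[-0.6405 -0.0541  0.766 ]
 [ 0.7633  0.0645  0.6428]]
mat [ 0.4314 -0.3709  0.2176] [[-0.5, -2.2], [-2.5, -0.2], [-1.7, 1.9], [0.2, 1.3], [-1.4, 0.2], [0.2, 1.4], [0.8, 0.7], [-0.4, -0.1]]
```

```bash
cat > tgt.py <<'E'
import numpy as np
from scipy.spatial.transform import Rotation as R
yaw=.083
n=R.from_euler('z',yaw).apply([-np.sin(np.radians(40)),0,np.cos(np.radians(40))]);xp=R.from_euler('z',yaw).apply([np.cos(np.radians(40)),0,np.sin(np.radians(40))])
Rg=R.from_matrix(np.c_[np.cross(xp,-n),xp,-n])
E
python3 - <<'E'
from tgt import *
from rig import get_obs
o=get_obs();r=Rg*R.from_quat(o['tool_rot']).inv()
print(r.as_rotvec(degrees=True),np.degrees(r.magnitude()),n,xp)
T=np.array([.569,-.013,.129])+.083*n
print(T,(T-o['position'])*100)
E
```

```text
[ 26.4463544  -33.0752576  -64.87342395] 77.47221089782022 [-0.6405748  -0.05329014  0.76604444] [0.76340732 0.06350871 0.64278761]
[ 0.51583229 -0.01742308  0.19258169] [ 32.83155999 -61.36055336  -5.19462756]
```

>>> {"op": "apply_moves", "data": {
  "series": [
    {"offset": [4,-4,2],"rot": [2.64,-3.31,-6.49]},
    {"offset": [7,-8,4],"rot": [5.29,-6.61,-12.97]},
    {"offset": [10,-12,6],"rot": [7.93,-9.92,-19.46]},
    {"offset": [13,-16.5,8],"rot": [10.58,-13.23,-25.95]},
    {"offset": [16,-21,8],"rot": [13.22,-16.54,-32.44]},
    {"offset": [18.5,-25.5,8],"rot": [15.87,-19.84,-38.92]},
    {"offset": [21,-30,8],"rot": [18.51,-23.15,-45.41]},
    {"offset": [23,-34.5,8],"rot": [21.16,-26.46,-51.9]},
    {"offset": [25,-39,8],"rot": [23.8,-29.77,-58.38]},
    {"offset": [27,-43.5,8],"rot": [26.45,-33.08,-64.87]},
    {"offset": [29,-48,7],"rot": [26.45,-33.08,-64.87]},
    {"offset": [30,-52.5,6],"rot": [26.45,-33.08,-64.87]},
    {"offset": [31,-57,4],"rot": [26.45,-33.08,-64.87]},
    {"offset": [32,-60,0],"rot": [26.45,-33.08,-64.87]},
    {"offset": [32.8,-61.4,-3],"rot": [26.45,-33.08,-64.87]},
    {"offset": [32.8,-61.4,-5.2],"rot": [26.45,-33.08,-64.87]},
    {"offset": [32.8,-61.4,-5.2],"rot": [26.45,-33.08,-64.87]},
    {"offset": [32.8,-61.4,-5.2],"rot": [26.45,-33.08,-64.87]},
    {"offset": [32.8,-61.4,-5.2],"rot": [26.45,-33.08,-64.87]}
  ],
  "hand": 1
}}

```text
time: 3.2
position: [0.4875, 0.0786, 0.2592]
tool_rot: [0.633, 0.696, 0.258, 0.221]
ft_force: [-0.4, -0.1, 0.3]
grip_width: 0.0869
grip_force: 0.0
```

```bash
cat > rem.py <<'E'
import sys
from tgt import *
from rig import get_obs
np.set_printoptions(precision=4,suppress=True)
o=get_obs();r=Rg*R.from_quat(o['tool_rot']).inv()
H=np.array([.569,-.013,.129]);d=float(sys.argv[1])
print(r.as_rotvec(degrees=True),(H+(.003+d)*n-o['position'])*100,o['q'],o['time'])
E
python3 rem.py .08
```

```text
[-1.0399 -0.4458 -1.0699] [ 2.8291 -9.5983 -6.6602] [-0.1822  0.2128  2.2194  1.3679  0.1979 -1.5735] 3.2
```

>>> {"op": "apply_moves", "data": {
  "series": [
    {"offset": [0.5,-2,-1.5],"rot": [0,0,0]},
    {"offset": [1,-4,-3],"rot": [-0.5,-0.2,-0.5]},
    {"offset": [1.8,-6.5,-4.5],"rot": [-1,-0.4,-1]},
    {"offset": [2.8,-9.6,-6.6],"rot": [-1,-0.4,-1]},
    {"offset": [2.8,-9.6,-6.6],"rot": [-1,-0.4,-1]},
    {"offset": [2.8,-9.6,-6.6],"rot": [-1,-0.4,-1]},
    {"offset": [2.8,-9.6,-6.6],"rot": [-1,-0.4,-1]},
    {"offset": [2.8,-9.6,-6.6],"rot": [-1,-0.4,-1]}
  ]
}}

```text
time: 4.0
position: [0.5148, -0.0157, 0.194]
tool_rot: [0.635, 0.693, 0.252, 0.231]
ft_force: [0.2, 0.7, -0.1]
grip_width: 0.0872
grip_force: 0.0
```

```bash
python3 rem.py .08
```

```text
[-0.0344 -0.05   -0.1839] [ 0.1028 -0.1675 -0.141 ] [-0.4322  0.4171  2.2491  1.9977  0.3576 -2.4347] 4.0
```

>>> {"op": "apply_moves", "data": {
  "series": [
    {"offset": [1,-0.1,-1.2],"rot": [0,0,0]},
    {"offset": [2,0.0,-2.4],"rot": [0,0,0]},
    {"offset": [3,0.1,-3.6],"rot": [0,0,0]},
    {"offset": [4,0.2,-4.8],"rot": [0,0,0]},
    {"offset": [4.5,0.2,-5.5],"rot": [0,0,0]},
    {"offset": [4.9,0.3,-6.0],"rot": [0,0,0]},
    {"offset": [4.9,0.3,-6.0],"rot": [0,0,0]},
    {"offset": [4.9,0.3,-6.0],"rot": [0,0,0]}
  ]
}}

```text
time: 4.8
position: [0.5639, -0.0136, 0.1334]
tool_rot: [0.636, 0.692, 0.252, 0.23]
ft_force: [-0.1, 0.8, 0.6]
grip_width: 0.087
grip_force: 0.0
```

```bash
python3 rem.py 0; python3 - <<'E'
from see import *
import numpy as np
a=shot('scene','x');b=shot('top','y')
A=cv2.resize(a[160:310,250:430],None,fx=4,fy=4,interpolation=3)
cv2.imwrite('pics/g1.png',np.clip(A[:,:,::-1]*1.6,0,255).astype('uint8'))
E
```

```text
[-0.0642 -0.1129 -0.1035] [ 0.3219  0.0415 -0.2114] [-0.3696  0.6058  2.1723  2.3251  0.3979 -2.7237] 4.8
```

View pics/g1.png

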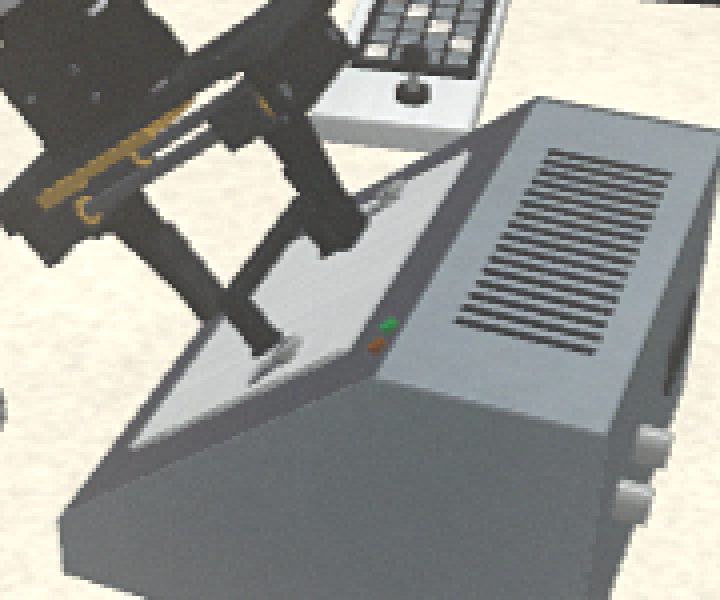

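The fingers straddle the bar, but joint 6 is near its limit. I'll back off and half-turn the tool, which gives the same grasp with more room.

>>> {"op": "apply_moves", "data": {
  "series": [
    {"offset": [-1.5,-0.1,1.8],"rot": [0,0,0]},
    {"offset": [-3,-0.2,3.6],"rot": [0,0,0]},
    {"offset": [-4.5,-0.3,5.4],"rot": [0,0,0]},
    {"offset": [-4.5,-0.3,5.4],"rot": [5.13,0.42,-6.13]},
    {"offset": [-4.5,-0.3,5.4],"rot": [10.26,0.85,-12.26]},
    {"offset": [-4.5,-0.3,5.4],"rot": [15.38,1.27,-18.38]},
    {"offset": [-4.5,-0.3,5.4],"rot": [20.5,1.7,-24.5]},
    {"offset": [-4.5,-0.3,5.4],"rot": [25.6,2.1,-30.6]},
    {"offset": [-4.5,-0.3,5.4],"rot": [30.8,2.5,-36.8]},
    {"offset": [-4.5,-0.3,5.4],"rot": [35.9,3,-42.9]},
    {"offset": [-4.5,-0.3,5.4],"rot": [41,3.4,-49]},
    {"offset": [-4.5,-0.3,5.4],"rot": [46.2,3.8,-55.2]},
    {"offset": [-4.5,-0.3,5.4],"rot": [51.3,4.2,-61.3]},
    {"offset": [-4.5,-0.3,5.4],"rot": [56.4,4.7,-67.4]},
    {"offset": [-4.5,-0.3,5.4],"rot": [57.7,4.8,-68.9]},
    {"offset": [-4.5,-0.3,5.4],"rot": [57.7,4.8,-68.9]}
  ]
}}

```text
time: 6.5
position: [0.5188, -0.0171, 0.1874]
tool_rot: [0.938, 0.039, 0.343, -0.015]
ft_force: [0.4, -0.9, -0.3]
grip_width: 0.0868
grip_force: 0.0
```

>>> {"op": "apply_moves", "data": {
  "series": [
    {"offset": [0,0,0],"rot": [5.13,0.42,-6.13]},
    {"offset": [0,0,0],"rot": [10.26,0.85,-12.26]},
    {"offset": [0,0,0],"rot": [15.38,1.27,-18.38]},
    {"offset": [0,0,0],"rot": [20.5,1.7,-24.5]},
    {"offset": [0,0,0],"rot": [25.6,2.1,-30.6]},
    {"offset": [0,0,0],"rot": [30.8,2.5,-36.8]},
    {"offset": [0,0,0],"rot": [35.9,3,-42.9]},
    {"offset": [0,0,0],"rot": [41,3.4,-49]},
    {"offset": [0,0,0],"rot": [46.2,3.8,-55.2]},
    {"offset": [0,0,0],"rot": [51.3,4.2,-61.3]},
    {"offset": [0,0,0],"rot": [56.4,4.7,-67.4]},
    {"offset": [0,0,0],"rot": [57.7,4.8,-68.9]},
    {"offset": [0,0,0],"rot": [57.7,4.8,-68.9]},
    {"offset": [0,0,0],"rot": [57.7,4.8,-68.9]}
  ]
}}

```text
time: 7.9
position: [0.519, -0.017, 0.1872]
tool_rot: [0.691, -0.636, 0.234, -0.252]
ft_force: [-0.3, 0.2, -0.6]
grip_width: 0.087
grip_force: 0.0
```

```bash
sed -i 's/^Rg=.*/Rg=R.from_matrix(np.c_[np.cross(-xp,-n),-xp,-n])/' tgt.py; python3 rem.py 0; python3 - <<'E'
from rig import nets,vision
import numpy as np
for n in('scene','top'):
    vision.camera(n)
    for q in('handle','cover','panel','screw_left','screw_right'):
        print(n,q,[(np.round(d['centre'],4).tolist(),round(d['conf'],2)) for d in nets.spot_point(n,q)[:1]])
E
```

```text
[0.123  0.2179 0.0072] [ 4.8088  0.3875 -5.5897] [-0.4283  0.4411  2.2489  2.0769  0.3674  0.6288] 7.9
scene handle [([0.5733, -0.0138, 0.1258], 0.77)]
scene cover [([0.5951, -0.0118, 0.1014], 0.94)]
scene panel [([0.5874, -0.0127, 0.1041], 0.66)]
scene screw_left [([0.6009, 0.062, 0.1263], 0.63)]
scene screw_right [([0.6125, -0.0784, 0.1277], 0.78)]
top handle [([0.5666, -0.0117, 0.1293], 0.89)]
top cover [([0.5921, -0.01, 0.1101], 0.64)]
top panel []
top screw_left [([0.6035, 0.0644, 0.1266], 0.75)]
top screw_right [([0.611, -0.0774, 0.1249], 0.78)]
```

>>> {"op": "apply_moves", "data": {
  "series": [
    {"offset": [1.2,0.1,-1.4],"rot": [0,0,0]},
    {"offset": [2.4,0.2,-2.8],"rot": [0,0.1,0]},
    {"offset": [3.6,0.3,-4.2],"rot": [0.1,0.2,0]},
    {"offset": [4.4,0.4,-5.1],"rot": [0.1,0.2,0]},
    {"offset": [4.8,0.4,-5.6],"rot": [0.1,0.2,0]},
    {"offset": [4.8,0.4,-5.6],"rot": [0.1,0.2,0]}
  ]
}}

```text
time: 9.1
position: [0.5673, -0.0129, 0.1304]
tool_rot: [0.691, -0.637, 0.231, -0.252]
ft_force: [0.3, 0.1, 0.2]
grip_width: 0.0869
grip_force: 0.0
```

>>> {"op": "apply_moves", "data": {
  "series": [
    {"offset": [0,0,0],"rot": [0,0,0]},
    {"offset": [0,0,0],"rot": [0,0,0]},
    {"offset": [0,0,0],"rot": [0,0,0]},
    {"offset": [0,0,0],"rot": [0,0,0]},
    {"offset": [0,0,0],"rot": [0,0,0]},
    {"offset": [0,0,0],"rot": [0,0,0]},
    {"offset": [0,0,0],"rot": [0,0,0]},
    {"offset": [0,0,0],"rot": [0,0,0]}
  ],
  "hand": 0,
  "newtons": 6
}}

```text
time: 9.9
position: [0.5671, -0.013, 0.131]
tool_rot: [0.691, -0.637, 0.232, -0.252]
ft_force: [0.3, 0.0, -0.3]
grip_width: 0.031
grip_force: 0.0
```

```bash
python3 rem.py 0; python3 -c "
from rig import get_obs
o=get_obs();from tgt import *
print(o['position'],o['ft_force'],o['moment'],o['grip_width'],'n,xp',o['ft_force']@n,o['ft_force']@xp)"
```

```text
[-0.034   0.0045  0.0618] [-0.004  -0.0167  0.0265] [-0.3639  0.6137  2.1669  2.3459  0.3991  0.4043] 9.9
[ 0.5671179  -0.01299332  0.13103274] [ 0.27422869  0.01956047 -0.34920419] [0.06453322 0.52227056 0.07192809] 0.030995513711110933 n,xp -0.44421229616828556 -0.01387367902800396
```

Still closing; let it finish.

>>> {"op": "apply_moves", "data": {
  "series": [
    {"offset": [0,0,0],"rot": [0,0,0]},
    {"offset": [0,0,0],"rot": [0,0,0]},
    {"offset": [0,0,0],"rot": [0,0,0]},
    {"offset": [0,0,0],"rot": [0,0,0]},
    {"offset": [0,0,0],"rot": [0,0,0]},
    {"offset": [0,0,0],"rot": [0,0,0]}
  ]
}}

```text
time: 10.5
position: [0.5671, -0.013, 0.131]
tool_rot: [0.691, -0.637, 0.232, -0.252]
ft_force: [0.4, 0.5, 0.1]
grip_width: 0.0122
grip_force: 6.0
```

>>> {"op": "apply_moves", "data": {
  "series": [
    {"offset": [0,0,0],"rot": [0,0,0]},
    {"offset": [0,0,0],"rot": [0,0,0]},
    {"offset": [-0.06,0,0.08],"rot": [0,0,0]},
    {"offset": [0.13,0.01,0.24],"rot": [0,0,0]},
    {"offset": [0.32,0.03,0.4],"rot": [0,0,0]},
    {"offset": [0.51,0.05,0.56],"rot": [0,0,0]},
    {"offset": [0.7,0.06,0.72],"rot": [0,0,0]},
    {"offset": [0.7,0.06,0.72],"rot": [0,0,0]}
  ],
  "newtons": 30
}}

```text
time: 11.3
position: [0.5746, -0.0124, 0.1386]
tool_rot: [0.691, -0.636, 0.232, -0.252]
ft_force: [0.4, 0.3, -3.3]
grip_width: 0.0118
grip_force: 30.0
```

```bash
cat > st.py <<'E'
from rig import get_obs
from tgt import *
np.set_printoptions(precision=4,suppress=True)
o=get_obs();f=o['ft_force'];D=o['position']-np.array([.5671,-.013,.131]);yp=np.cross(n,xp)
print('f xp,yp,n',f@xp,f@yp,f@n,'m',o['moment'],'disp mm xp,yp,n',1e3*np.array([D@xp,D@yp,D@n]),'w',o['grip_width'],'q',o['q'],o['time'])
E
python3 st.py
```

```text
f xp,yp,n -1.827143519884113 0.23027916169813029 -2.797513953961094 m [ 0.0073  0.8911 -0.0093] disp mm xp,yp,n [10.6336 -0.0348  1.0174] w 0.011794792161789058 q [-0.3555  0.5962  2.145   2.2888  0.3708  0.4739] 11.3
```

>>> {"op": "apply_moves", "data": {
  "series": [
    {"offset": [0.18,0.02,0.15],"rot": [0,0,0]},
    {"offset": [0.36,0.03,0.3],"rot": [0,0,0]},
    {"offset": [0.54,0.04,0.46],"rot": [0,0,0]},
    {"offset": [0.72,0.06,0.61],"rot": [0,0,0]},
    {"offset": [0.72,0.06,0.61],"rot": [0,0,0]},
    {"offset": [0.72,0.06,0.61],"rot": [0,0,0]}
  ]
}}

```text
time: 11.9
position: [0.5813, -0.0118, 0.1444]
tool_rot: [0.691, -0.637, 0.232, -0.252]
ft_force: [0.1, -0.1, -3.0]
grip_width: 0.0111
grip_force: 30.0
```

```bash
python3 st.py
```

```text
f xp,yp,n -1.8398795045466954 -0.08879506787987416 -2.3600576911717392 m [0.0215 0.8746 0.0611] disp mm xp,yp,n [19.5508  0.0367  1.0647] w 0.011125432661808392 q [-0.3477  0.5835  2.1246  2.2319  0.3467  0.5424] 11.9
```

>>> {"op": "apply_moves", "data": {
  "series": [
    {"offset": [-0.13,-0.01,0.15],"rot": [0,0,0]},
    {"offset": [-0.26,-0.02,0.31],"rot": [0,0,0]},
    {"offset": [-0.38,-0.03,0.46],"rot": [0,0,0]},
    {"offset": [-0.38,-0.03,0.46],"rot": [0,0,0]}
  ]
}}

```text
time: 12.3
position: [0.5773, -0.0121, 0.1491]
tool_rot: [0.691, -0.637, 0.232, -0.252]
ft_force: [-0.2, -0.6, -2.6]
grip_width: 0.0116
grip_force: 30.0
```

```bash
python3 st.py
```

```text
f xp,yp,n -1.8241487268986456 -0.545404801298533 -1.8080267931882272 m [0.0237 0.8784 0.0552] disp mm xp,yp,n [19.5061  0.0833  7.3096] w 0.011571678313409276 q [-0.352   0.5699  2.132   2.2111  0.3443  0.5605] 12.3
```

Passing freely. Draw well clear.

>>> {"op": "apply_moves", "data": {
  "series": [
    {"offset": [-0.26,-0.02,0.31],"rot": [0,0,0]},
    {"offset": [-0.64,-0.05,0.77],"rot": [0,0,0]},
    {"offset": [-1.28,-0.11,1.53],"rot": [0,0,0]},
    {"offset": [-2.2,-0.18,2.6],"rot": [0,0,0]},
    {"offset": [-3.2,-0.27,3.83],"rot": [0,0,0]},
    {"offset": [-4.2,-0.35,5.0],"rot": [0,0,0]},
    {"offset": [-5.1,-0.43,6.1],"rot": [0,0,0]},
    {"offset": [-5.1,-0.43,7.5],"rot": [0,0,0]},
    {"offset": [-5.1,-0.43,9],"rot": [0,0,0]},
    {"offset": [-5.1,-0.43,9],"rot": [0,0,0]}
  ]
}}

```text
time: 13.3
position: [0.5269, -0.0164, 0.2412]
tool_rot: [0.691, -0.635, 0.233, -0.253]
ft_force: [-0.4, 0.6, -2.6]
grip_width: 0.0113
grip_force: 30.0
```

```bash
python3 st.py; python3 - <<'E'
from see import *
a=shot('scene','s2');b=shot('top','t2')
import numpy as np
cv2.imwrite('pics/both2.png',cv2.resize(np.vstack([a[60:360,:],b[100:400]])[:,:,::-1],None,fx=1,fy=1))
E
```

```text
f xp,yp,n -1.9486356157629832 0.613059051717822 -1.8240514897951643 m [-0.0294  0.8303  0.0183] disp mm xp,yp,n [ 39.9358  -0.0287 110.2988] w 0.011262682885603253 q [-0.4173  0.3013  2.1723  1.4821  0.3155  1.2673] 13.3
```

View pics/both2.png

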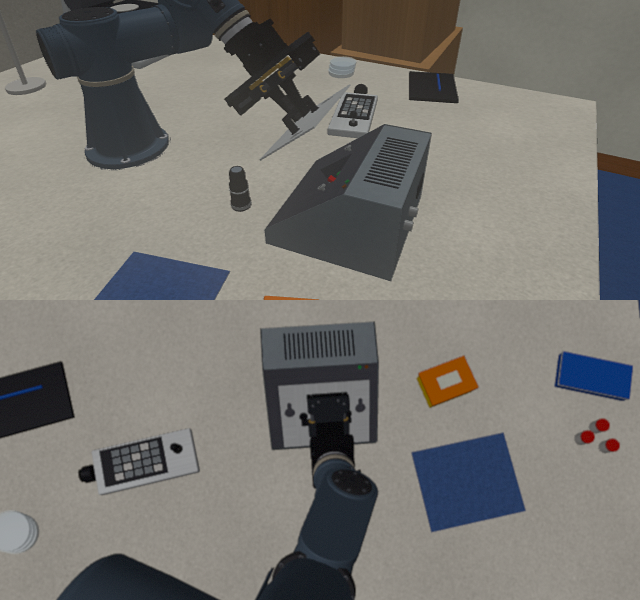

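The cover is off and held square, and the red toggle shows in the open well. Next: level the cover while carrying it over the mat.

```bash
python3 - <<'E'
from tgt import *
from rig import get_obs
np.set_printoptions(precision=3,suppress=True)
o=get_obs()
psi=.2094
y=-np.array([np.cos(psi),np.sin(psi),0]);z=np.array([0,0,-1.])
Rt=R.from_matrix(np.c_[np.cross(y,z),y,z])
r=Rt*R.from_quat(o['tool_rot']).inv();v=r.as_rotvec(degrees=True)
print(v,np.linalg.norm(v),(np.array([.431,-.371,.2])-o['position'])*100)
E
```

```text
[-5.845 39.664  6.979] 40.69546340244836 [ -9.528 -35.482  -3.928]
```

>>> {"op": "apply_moves", "data": {
  "series": [
    {"offset": [-0.4,-1,0],"rot": [0,0,0]},
    {"offset": [-1,-3,0],"rot": [-0.3,2,0.35]},
    {"offset": [-1.6,-5.5,0],"rot": [-0.6,4,0.7]},
    {"offset": [-2.2,-8,0],"rot": [-0.9,6,1.05]},
    {"offset": [-3,-10.5,0],"rot": [-1.2,8,1.4]},
    {"offset": [-3.8,-13,0],"rot": [-1.5,10,1.75]},
    {"offset": [-4.4,-15.5,0],"rot": [-1.8,12,2.1]},
    {"offset": [-5,-18,0],"rot": [-2.1,14.5,2.5]},
    {"offset": [-5.6,-20.5,0],"rot": [-2.5,17,3]},
    {"offset": [-6.2,-23,0],"rot": [-2.9,19.5,3.4]},
    {"offset": [-6.9,-25.5,0],"rot": [-3.2,22,3.9]},
    {"offset": [-7.5,-28,0],"rot": [-3.6,24.5,4.3]},
    {"offset": [-8.2,-30.5,0],"rot": [-4,27,4.8]},
    {"offset": [-8.8,-33,0],"rot": [-4.3,29.5,5.2]},
    {"offset": [-9.3,-34.5,0],"rot": [-4.7,32,5.6]},
    {"offset": [-9.5,-35.5,0],"rot": [-5.1,34.5,6.1]},
    {"offset": [-9.5,-35.5,0],"rot": [-5.4,37,6.5]},
    {"offset": [-9.5,-35.5,-1],"rot": [-5.85,39.66,7]},
    {"offset": [-9.5,-35.5,-2],"rot": [-5.85,39.66,7]},
    {"offset": [-9.5,-35.5,-2],"rot": [-5.85,39.66,7]}
  ]
}}

```text
time: 15.4
position: [0.4306, -0.3692, 0.2159]
tool_rot: [0.777, -0.629, -0.003, -0.002]
ft_force: [0.1, 0.9, -2.9]
grip_width: 0.0117
grip_force: 30.0
```

```bash
cat > pl.py <<'E'
from tgt import *
from rig import get_obs
np.set_printoptions(precision=3,suppress=True)
o=get_obs();psi=.2094
y=-np.array([np.cos(psi),np.sin(psi),0]);z=np.array([0,0,-1.])
Rt=R.from_matrix(np.c_[np.cross(y,z),y,z])
print((Rt*R.from_quat(o['tool_rot']).inv()).as_rotvec(degrees=True),(np.array([.431,-.371,.036])-o['position'])*100,o['q'],o['ft_force'],o['moment'],o['grip_width'],o['time'])
E
python3 pl.py
```

```text
[-0.389 -0.2   -0.037] [  0.035  -0.181 -17.994] [-0.906  0.488  1.605  0.002  1.056  2.024] [ 0.062  0.863 -2.931] [0.02  0.164 0.023] 0.01165478566657974 15.4
```

>>> {"op": "apply_moves", "data": {
  "series": [
    {"offset": [0,-0.1,-1.5],"rot": [-0.4,-0.2,0]},
    {"offset": [0,-0.2,-4],"rot": [-0.4,-0.2,0]},
    {"offset": [0,-0.2,-7],"rot": [-0.4,-0.2,0]},
    {"offset": [0,-0.2,-10],"rot": [-0.4,-0.2,0]},
    {"offset": [0,-0.2,-12.5],"rot": [-0.4,-0.2,0]},
    {"offset": [0,-0.2,-14.5],"rot": [-0.4,-0.2,0]},
    {"offset": [0,-0.2,-16],"rot": [-0.4,-0.2,0]},
    {"offset": [0,-0.2,-16],"rot": [-0.4,-0.2,0]},
    {"offset": [0,-0.2,-16],"rot": [-0.4,-0.2,0]}
  ]
}}

```text
time: 16.3
position: [0.4313, -0.3733, 0.0589]
tool_rot: [0.777, -0.63, 0.003, 0.002]
ft_force: [-0.8, -0.5, -3.1]
grip_width: 0.0113
grip_force: 30.0
```

```bash
python3 pl.py; python3 - <<'E'
from see import *
a=shot('scene','s3');b=shot('top','t3')
import numpy as np
cv2.imwrite('pics/both3.png',np.hstack([cv2.resize(a[230:480,0:330],None,fx=1.6,fy=1.6),cv2.resize(b[200:450,370:545],None,fx=1.6,fy=1.6)])[:,:,::-1])
E
```

```text
[0.353 0.149 0.043] [-0.03   0.232 -2.288] [-0.908  0.725  1.709 -0.003  0.701  2.027] [-0.79  -0.498 -3.097] [0.081 0.129 0.055] 0.011317775388384632 16.3
```

View pics/both3.png

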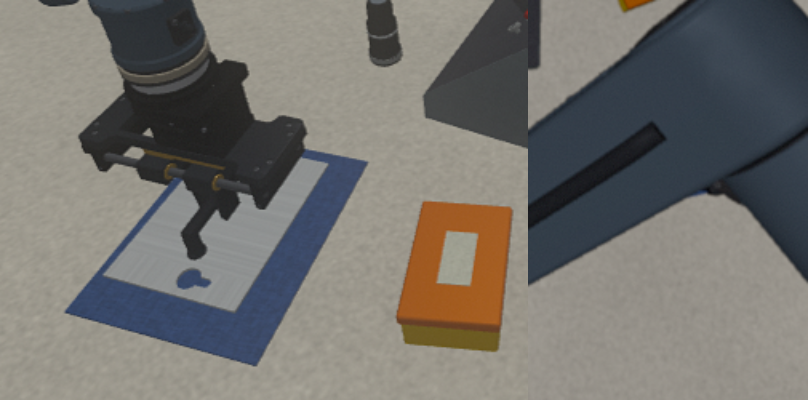

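The plate is level and centred over the mat. Lowering slowly.

>>> {"op": "apply_moves", "data": {
  "series": [
    {"offset": [0,0.1,-0.7],"rot": [0.35,0.15,0]},
    {"offset": [0,0.2,-1.3],"rot": [0.35,0.15,0]},
    {"offset": [0,0.2,-1.7],"rot": [0.35,0.15,0]},
    {"offset": [0,0.2,-1.9],"rot": [0.35,0.15,0]},
    {"offset": [0,0.2,-2.0],"rot": [0.35,0.15,0]},
    {"offset": [0,0.2,-2.1],"rot": [0.35,0.15,0]},
    {"offset": [0,0.2,-2.1],"rot": [0.35,0.15,0]}
  ]
}}

```text
time: 17.1
position: [0.4316, -0.3714, 0.0379]
tool_rot: [0.777, -0.629, 0.0, 0.0]
ft_force: [0.3, 1.5, -3.1]
grip_width: 0.0115
grip_force: 30.0
```

>>> {"op": "apply_moves", "data": {
  "series": [
    {"offset": [0,0,-0.1],"rot": [0,0,0]},
    {"offset": [0,0,-0.2],"rot": [0,0,0]},
    {"offset": [0,0,-0.2],"rot": [0,0,0]}
  ]
}}

```text
time: 17.4
position: [0.4317, -0.3716, 0.0369]
tool_rot: [0.777, -0.629, 0.001, 0.001]
ft_force: [-1.3, 1.0, 4.2]
grip_width: 0.0118
grip_force: 30.0
```

```bash
python3 pl.py
```

```text
[0.099 0.022 0.006] [-0.068  0.056 -0.094] [-0.906  0.763  1.714 -0.001  0.663  2.027] [-1.324  0.96   4.166] [ 0.268  0.297 -0.011] 0.011840206889898874 17.4
```

>>> {"op": "apply_moves", "data": {
  "series": [
    {"offset": [0,0,0],"rot": [0,0,0]},
    {"offset": [0,0,0],"rot": [0,0,0]},
    {"offset": [0,0,0],"rot": [0,0,0]},
    {"offset": [0,0,0],"rot": [0,0,0]},
    {"offset": [0,0,0],"rot": [0,0,0]},
    {"offset": [0,0,0],"rot": [0,0,0]}
  ],
  "hand": 0.6
}}

```text
time: 18.0
position: [0.4315, -0.3714, 0.0358]
tool_rot: [0.777, -0.629, 0.0, 0.0]
ft_force: [0.2, 0.1, 0.0]
grip_width: 0.049
grip_force: 0.0
```

>>> {"op": "apply_moves", "data": {
  "series": [
    {"offset": [0,0,0],"rot": [0,0,0]},
    {"offset": [0,0,0.5],"rot": [0,0,0]},
    {"offset": [0,0,2],"rot": [0,0,0]},
    {"offset": [0,0,5],"rot": [0,0,0]},
    {"offset": [0,0,9],"rot": [0,0,0]},
    {"offset": [0,0,13],"rot": [0,0,0]},
    {"offset": [0,0,17],"rot": [0,0,0]},
    {"offset": [0,0,20],"rot": [0,0,0]},
    {"offset": [0,0,20],"rot": [0,0,0]}
  ]
}}

```text
time: 18.9
position: [0.4335, -0.3737, 0.2423]
tool_rot: [0.777, -0.629, 0.006, 0.002]
ft_force: [0.5, 0.0, 0.9]
grip_width: 0.0523
grip_force: 0.0
```

```bash
python3 - <<'E'
from see import *
from rig import nets
from tgt import *
yp=np.cross(n,xp);O=np.array([.5889,-.0112,.105])
for m in('scene','top'):
    im=shot(m,m+'4')
    for q in('breaker_tip','well','screw_left','screw_right','cover','handle','mat'):
        for d in nets.spot_point(m,q)[:1]:
            c=np.array(d['centre']);e=(c-O)*1e3;print(m,q,c.round(4),round(d['conf'],2),'panel mm',np.round([e@xp,e@yp,e@n],1))
a=cv2.imread('pics/scene4.png');b=cv2.imread('pics/top4.png')
cv2.imwrite('pics/both4.png',np.hstack([cv2.resize(a[180:430,0:420],None,fx=1.2,fy=1.2),cv2.resize(b[150:250,260:380],None,fx=2.4,fy=3)]))
E
```

```text
scene breaker_tip [ 0.5971 -0.0139  0.0965] 0.59 panel mm [  0.6  -3.4 -11.6]
scene well [ 0.5913 -0.0119  0.1018] 0.68 panel mm [-0.3 -0.9 -4. ]
scene screw_left [0.5996 0.0618 0.1254] 0.91 panel mm [25.9 71.9  4.9]
scene screw_right [ 0.6115 -0.078   0.128 ] 0.86 panel mm [ 27.8 -68.4   6.7]
scene cover [ 0.4361 -0.3724  0.0009] 0.91 panel mm [-206.5 -347.3   37.4]
scene handle [ 0.4337 -0.3762  0.0346] 0.67 panel mm [-186.9 -350.9   64.9]
top breaker_tip [ 0.597  -0.0092  0.0959] 0.48 panel mm [  0.5   1.3 -12.3]
top well [ 0.5905 -0.0132  0.1047] 0.85 panel mm [ 0.9 -2.1 -1.1]
top screw_left [0.6028 0.0654 0.127 ] 0.69 panel mm [29.6 75.2  3.9]
top cover [ 0.4338 -0.369   0.0066] 0.94 panel mm [-204.4 -343.7   43. ]
top handle [ 0.4261 -0.3724  0.0347] 0.78 panel mm [-192.4 -346.5   69.7]
top mat [ 6.792e-01 -3.176e-01 -1.000e-04] 0.53 panel mm [ -18.1 -312.8 -122. ]
```

View pics/both4.png

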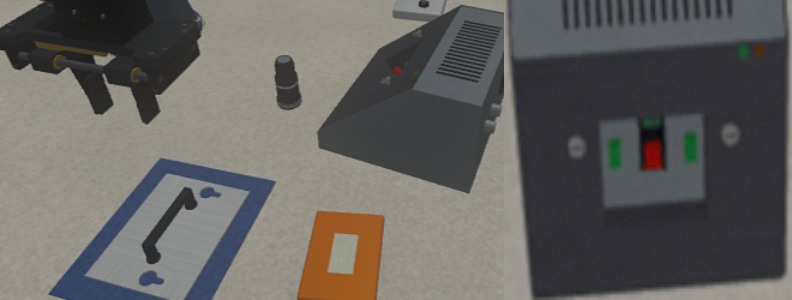

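```bash
cat > tog.py <<'E'
import sys
from tgt import *
from rig import get_obs
np.set_printoptions(precision=3,suppress=True)
yp=np.cross(n,xp);O=np.array([.5889,-.0112,.105]);Rb=R.from_matrix(np.c_[xp,-yp,-n])
o=get_obs();x,z=map(float,sys.argv[1:3]);f=o['ft_force']
v=(Rb*R.from_quat(o['tool_rot']).inv()).as_rotvec(degrees=True);e=(o['position']-O)*1e3
print('rot',v,np.linalg.norm(v),'off',(O+x/1e3*xp+z/1e3*n-o['position'])*100,'now',e@xp,e@yp,e@n,'f',f@xp,f@yp,f@n,'q',o['q'],o['time'])
E
python3 tog.py -22 90
```

```text
rot [-25.942 -34.927  79.151] 90.31989878304053 off [ 8.292 35.4   -7.604] now -58.900254019620306 -345.90471038584104 220.2318786520661 f -0.4398300401637727 -0.16248903680327464 -1.1968997304581712 q [-0.906  0.463  1.584 -0.001  1.094  2.026] 19.7
```

>>> {"op": "apply_moves", "data": {
  "series": [
    {"offset": [0.5,2,0],"rot": [-1.85,-2.5,5.65]},
    {"offset": [1,4,0],"rot": [-3.71,-4.99,11.31]},
    {"offset": [1.5,6.5,0],"rot": [-5.56,-7.48,16.96]},
    {"offset": [2,9,0],"rot": [-7.41,-9.98,22.61]},
    {"offset": [2.5,11.5,0],"rot": [-9.27,-12.47,28.27]},
    {"offset": [3,14,0],"rot": [-11.12,-14.97,33.92]},
    {"offset": [3.5,16.5,0],"rot": [-12.97,-17.46,39.58]},
    {"offset": [4,19,0],"rot": [-14.82,-19.96,45.23]},
    {"offset": [4.6,21.5,0],"rot": [-16.68,-22.45,50.88]},
    {"offset": [5.2,24,0],"rot": [-18.53,-24.95,56.54]},
    {"offset": [5.8,26.5,0],"rot": [-20.38,-27.44,62.19]},
    {"offset": [6.4,29,0],"rot": [-22.24,-29.94,67.84]},
    {"offset": [7,31.5,0],"rot": [-24.1,-32.43,73.5]},
    {"offset": [7.6,33.5,-1],"rot": [-25.94,-34.93,79.15]},
    {"offset": [8.3,35.4,-2],"rot": [-25.94,-34.93,79.15]},
    {"offset": [8.3,35.4,-4],"rot": [-25.94,-34.93,79.15]},
    {"offset": [8.3,35.4,-7.6],"rot": [-25.94,-34.93,79.15]},
    {"offset": [8.3,35.4,-7.6],"rot": [-25.94,-34.93,79.15]},
    {"offset": [8.3,35.4,-7.6],"rot": [-25.94,-34.93,79.15]},
    {"offset": [8.3,35.4,-7.6],"rot": [-25.94,-34.93,79.15]}
  ],
  "hand": 0
}}

```text
time: 21.7
position: [0.5141, -0.0172, 0.1584]
tool_rot: [0.939, 0.039, 0.34, -0.015]
ft_force: [-1.2, -0.2, 0.5]
grip_width: 0.0005
grip_force: 0.0
```

```bash
python3 tog.py -22 90
```

```text
rot [-0.086 -0.178  0.018] 0.19823827576151662 off [ 0.035 -0.024  0.139] now -23.142190581819506 0.26916178602492863 89.14467620379459 f -0.6169960670255514 -0.05139952394427853 1.1226898499870424 q [-0.435  0.523  2.281  2.275  0.431 -1.163] 21.7
```

>>> {"op": "apply_moves", "data": {
  "series": [
    {"offset": [1,0.1,-1],"rot": [0,0,0]},
    {"offset": [2,0.1,-2.2],"rot": [0,0,0]},
    {"offset": [3,0.2,-3.4],"rot": [-0.1,-0.2,0]},
    {"offset": [3.9,0.3,-4.5],"rot": [-0.1,-0.2,0]},
    {"offset": [3.9,0.3,-4.5],"rot": [-0.1,-0.2,0]},
    {"offset": [3.9,0.3,-4.5],"rot": [-0.1,-0.2,0]}
  ]
}}

```text
time: 22.3
position: [0.5537, -0.0143, 0.1156]
tool_rot: [0.938, 0.04, 0.344, -0.013]
ft_force: [0.8, 0.5, 0.2]
grip_width: 0.0005
grip_force: 0.0
```

```bash
python3 tog.py -22 3;python3 - <<'E'
from see import *
a=shot('scene','s5');b=shot('top','t5')
import numpy as np
A=np.hstack([cv2.resize(a[190:310,255:415],(480,360),interpolation=3),cv2.resize(b[140:260,260:380],(300,360),interpolation=3)])[:,:,::-1]
cv2.imwrite('pics/both5.png',np.clip(A*1.6,0,255).astype('uint8'))
E
```

```text
rot [ 0.093  0.256 -0.029] 0.27399506390793327 off [ 1.645  0.159 -2.242] now -20.243408026007376 -0.21767733304649398 30.79859684936852 f 0.7659440031240541 0.43896825234767267 -0.3742634918915736 q [-0.381  0.657  2.21   2.452  0.47  -1.304] 22.3
```

View pics/both5.png

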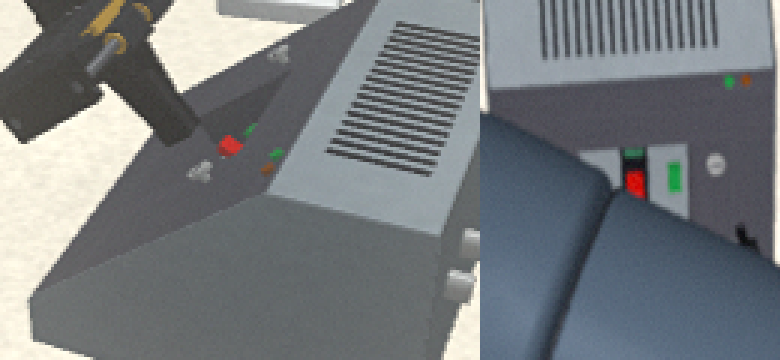

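The closed fingertips hover over the well just down-slope of the red toggle at (230,147). Plunging.

>>> {"op": "apply_moves", "data": {
  "series": [
    {"offset": [0.2,0,-0.4],"rot": [0,0,0]},
    {"offset": [0.5,0.05,-0.8],"rot": [0.1,0.2,0]},
    {"offset": [0.9,0.1,-1.3],"rot": [0.1,0.2,0]},
    {"offset": [1.3,0.1,-1.8],"rot": [0.1,0.2,0]},
    {"offset": [1.6,0.15,-2.2],"rot": [0.1,0.2,0]},
    {"offset": [1.6,0.15,-2.2],"rot": [0.1,0.2,0]}
  ]
}}

```text
time: 23.0
position: [0.5699, -0.0128, 0.0922]
tool_rot: [0.939, 0.039, 0.342, -0.014]
ft_force: [-0.0, 0.1, -0.3]
grip_width: 0.0005
grip_force: 0.0
```

```bash
python3 tog.py 2 3
```

```text
rot [-0.021 -0.022 -0.015] 0.03385288792701356 off [1.858 0.157 1.643] now -22.845017989580732 -0.021461627345452518 2.40542093715613 f -0.18035408798101482 0.09972958987147176 -0.19735231879938078 q [-0.361  0.718  2.173  2.502  0.482 -1.338] 23.0
```

In the well with no contact. Pushing up the slope.

>>> {"op": "apply_moves", "data": {
  "series": [
    {"offset": [0.3,0.02,0.26],"rot": [0,0,0]},
    {"offset": [0.6,0.05,0.52],"rot": [0,0,0]},
    {"offset": [0.9,0.07,0.78],"rot": [0,0,0]},
    {"offset": [1.2,0.1,1.04],"rot": [0,0,0]},
    {"offset": [1.5,0.12,1.3],"rot": [0,0,0]},
    {"offset": [1.7,0.14,1.47],"rot": [0,0,0]},
    {"offset": [1.85,0.15,1.6],"rot": [0,0,0]},
    {"offset": [1.85,0.15,1.6],"rot": [0,0,0]}
  ]
}}

```text
time: 23.8
position: [0.5877, -0.0111, 0.1092]
tool_rot: [0.939, 0.039, 0.342, -0.014]
ft_force: [-4.6, -0.3, 0.7]
grip_width: 0.0008
grip_force: 1.9
```

```bash
python3 tog.py 6 3
```

```text
rot [ 0.004 -0.015 -0.033] 0.036504088875305186 off [0.388 0.013 0.196] now 1.7692520858687781 0.19171295316883374 3.997110672551827 f -3.059574804486864 0.03177088335469575 3.5026654115318943 q [-0.341  0.674  2.124  2.407  0.406 -1.212] 23.8
```

>>> {"op": "apply_moves", "data": {
  "series": [
    {"offset": [0.12,0.01,0.02],"rot": [0,0,0]},
    {"offset": [0.25,0.02,0.08],"rot": [0,0,0]},
    {"offset": [0.38,0.03,0.18],"rot": [0,0,0]},
    {"offset": [0.38,0.03,0.18],"rot": [0,0,0]}
  ]
}}

```text
time: 24.2
position: [0.5895, -0.0108, 0.1098]
tool_rot: [0.94, 0.039, 0.339, -0.014]
ft_force: [-8.4, -0.5, 1.4]
grip_width: 0.0005
grip_force: 3.9
```

```bash
python3 tog.py 8 3
```

```text
rot [ 0.006 -0.306  0.026] 0.30752991288147147 off [ 0.357 -0.     0.269] now 3.5480044472154257 0.2978749956646814 3.2289906907716026 f -5.5294755888487375 0.21175520426290667 6.5303586287808555 q [-0.337  0.671  2.116  2.391  0.392 -1.19 ] 24.2
```

>>> {"op": "apply_moves", "data": {
  "series": [
    {"offset": [0.15,0.01,0.1],"rot": [0,0,0]},
    {"offset": [0.15,0.01,0.1],"rot": [0,0,0]},
    {"offset": [0.15,0.01,0.1],"rot": [0,0,0]}
  ]
}}

```text
time: 24.5
position: [0.5897, -0.0108, 0.1099]
tool_rot: [0.94, 0.038, 0.338, -0.014]
ft_force: [-9.7, -1.2, 0.8]
grip_width: 0.0006
grip_force: 4.9
```

>>> {"op": "apply_moves", "data": {
  "series": [
    {"offset": [-0.4,-0.03,-0.3],"rot": [0,0,0]},
    {"offset": [-0.8,-0.06,-0.6],"rot": [0,0,0]},
    {"offset": [-1.4,-0.1,0.2],"rot": [0,0,0]},
    {"offset": [-3,-0.2,2],"rot": [0,0,0]},
    {"offset": [-5,-0.4,4.4],"rot": [0,0,0]},
    {"offset": [-8,-0.6,8],"rot": [0,0,0]},
    {"offset": [-10,3,11],"rot": [0,0,0]},
    {"offset": [-11,8,13],"rot": [0,0,0]},
    {"offset": [-11,12,13],"rot": [0,0,0]},
    {"offset": [-11,16,13],"rot": [0,0,0]},
    {"offset": [-11,16,13],"rot": [0,0,0]},
    {"offset": [-11,16,13],"rot": [0,0,0]}
  ]
}}

```text
time: 25.7
position: [0.4866, 0.139, 0.2453]
tool_rot: [0.937, 0.039, 0.347, -0.013]
ft_force: [0.6, -1.3, 0.3]
grip_width: 0.0006
grip_force: 0.0
```

```bash
python3 - <<'E'
from see import *
from rig import nets
from tgt import *
yp=np.cross(n,xp);O=np.array([.5889,-.0112,.105])
for m in('scene','top'):
    im=shot(m,m+'6')
    for q in('breaker_tip','cover'):
        for d in nets.spot_point(m,q)[:1]:
            c=np.array(d['centre']);e=(c-O)*1e3;print(m,q,c.round(4),round(d['conf'],2),'panel mm',np.round([e@xp,e@yp,e@n],1))
a=cv2.imread('pics/scene6.png');b=cv2.imread('pics/top6.png')
cv2.imwrite('pics/both6.png',np.hstack([cv2.resize(a[190:310,255:415],(480,360),interpolation=3),cv2.resize(b[140:260,260:380],(300,360),interpolation=3)]))
E
```

```text
scene breaker_tip [ 0.6333 -0.007   0.0025] 0.29 panel mm [ -31.7    0.5 -107.2]
scene cover [ 0.4329 -0.3677 -0.0026] 0.81 panel mm [-210.9 -342.3   36.5]
top breaker_tip [ 0.611  -0.0049  0.1087] 0.5 panel mm [ 19.6   4.4 -11.7]
top cover [ 0.4344 -0.3701  0.0025] 0.95 panel mm [-206.6 -344.9   39.6]
```

View pics/both6.png

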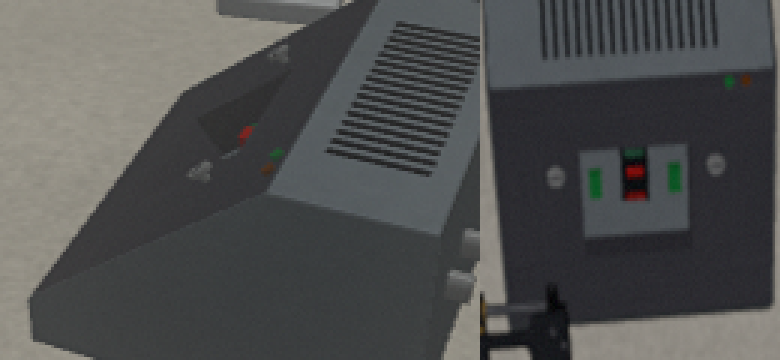

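The toggle has moved up the slope; I'll check its angle numerically against the projected geometry before handing in.

```bash
python3 - <<'E'
from fit import *
from tgt import *
import cv2
yp=np.cross(n,xp);O=np.array([.5889,-.0112,.105])
def pts(a,r):
    a-=.45;u=np.array([np.sin(a),np.cos(a)]);w=np.array([u[1],-u[0]])
    return [O+1e-3*((10+q[0])*xp+y*yp+(-32+q[1])*n) for rr in r for s in(-3.5,3.5) for y in(-7,7) for q in[u*rr+w*s]]
for m in('scene','top'):
    for k in('4','6'):
        im=cv2.imread(f'pics/{m}{k}.png').astype(int);b,g,r=im[:,:,0],im[:,:,1],im[:,:,2]
        M=(r>2*g)&(r>2*b)&(r>50);c=proj(m,[O])[0]
        yy,xx=np.nonzero(M);s=(abs(xx-c[0])<15)&(abs(yy-c[1])<15);xx,yy=xx[s],yy[s]
        print(m,k,'n',len(xx),'cent',xx.mean().round(1),yy.mean().round(1),'bb',xx.min(),xx.max(),yy.min(),yy.max(),np.bincount(yy)[yy.min():])
    for a in(0,.45,.6,.75,.9):
        t=proj(m,pts(a,[27]));h=cv2.convexHull(proj(m,pts(a,[9,27])).astype('float32'))
        print(m,a,'tip',t.mean(0).round(1),'hull bb',h.reshape(-1,2).min(0).round(1),h.reshape(-1,2).max(0).round(1))
E
```

```text
scene 4 n 33 cent 331.1 238.1 bb 328 335 235 241 [2 3 6 8 7 6 1]
scene 6 n 14 cent 336.4 234.1 bb 335 338 232 237 [2 3 4 3 1 1]
scene 0 tip [328.  238.3] hull bb [326.  235.2] [337.6 246.2]
scene 0.45 tip [331.5 235.2] hull bb [328.9 232.6] [339.4 244.7]
scene 0.6 tip [333.  234.5] hull bb [330.3 232.2] [340.  244.3]
scene 0.75 tip [334.8 234.2] hull bb [332. 232.] [340.7 243.9]
scene 0.9 tip [336.6 234.1] hull bb [333.8 232.1] [341.4 243.8]
top 4 n 71 cent 321.5 201.2 bb 318 325 197 206 [6 8 8 8 8 8 7 8 8 2]
top 6 n 49 cent 321.5 200.0 bb 318 326 195 206 [6 8 8 6 1 0 0 0 0 7 9 4]
top 0 tip [321.6 206.5] hull bb [318.  199.2] [324.7 207.7]
top 0.45 tip [321.5 202.4] hull bb [317.9 197.5] [324.6 204. ]
top 0.6 tip [321.4 200.8] hull bb [317.8 196.8] [324.5 202.5]
top 0.75 tip [321.3 199.1] hull bb [317.8 196.2] [324.4 200.8]
top 0.9 tip [321.2 197.3] hull bb [317.8 195.5] [324.3 199.1]
```

Images suggest 0.78–0.84 rad, close to the 0.75 threshold. A second, shallower push (better lever) will confirm the stop.

```bash
python3 tog.py -10 50; python3 tog.py -10 10|cut -c1-90
```

```text
rot [0.219 0.496 0.18 ] 0.5713418787767724 off [  6.299 -15.161 -10.705] now 20.35152101024933 156.31509465822177 164.27843314434352 f 0.14082666820144185 -1.4277926125438323 0.16648307391126965 q [ 0.041  0.276  2.213  2.749  0.057 -1.211] 26.0
rot [0.219 0.496 0.18 ] 0.5713418787767724 off [  8.862 -14.948 -13.769] now 20.3515210102
```

>>> {"op": "apply_moves", "data": {
  "series": [
    {"offset": [0,-4,0],"rot": [0,0,0]},
    {"offset": [0,-8,0],"rot": [0,0,0]},
    {"offset": [1,-11,-2],"rot": [0.2,0.5,0.2]},
    {"offset": [3,-14,-5],"rot": [0.2,0.5,0.2]},
    {"offset": [5,-15.2,-8.5],"rot": [0.2,0.5,0.2]},
    {"offset": [6.3,-15.2,-10.7],"rot": [0.2,0.5,0.2]},
    {"offset": [6.3,-15.2,-10.7],"rot": [0.2,0.5,0.2]},
    {"offset": [6.3,-15.2,-10.7],"rot": [0.2,0.5,0.2]},
    {"offset": [6.3,-15.2,-10.7],"rot": [0.2,0.5,0.2]}
  ]
}}

```text
time: 26.9
position: [0.5482, -0.0137, 0.1376]
tool_rot: [0.939, 0.04, 0.342, -0.015]
ft_force: [0.2, 0.1, 0.2]
grip_width: 0.0005
grip_force: 0.0
```

```bash
python3 tog.py -10 10
```

```text
rot [-0.014 -0.026 -0.092] 0.09682107978491439 off [ 2.663  0.137 -3.141] now -10.22777646674114 0.838087670139471 51.191181710886795 f 0.25902149045607803 0.11568847484435543 0.058219648636043356 q [-0.386  0.592  2.21   2.345  0.42  -1.191] 26.9
```

>>> {"op": "apply_moves", "data": {
  "series": [
    {"offset": [0.8,0.04,-1],"rot": [0,0,0]},
    {"offset": [1.7,0.1,-2],"rot": [0,0,0]},
    {"offset": [2.66,0.14,-3.14],"rot": [0,0,0]},
    {"offset": [2.66,0.14,-3.14],"rot": [0,0,0]},
    {"offset": [3.0,0.17,-2.85],"rot": [0,0,0]},
    {"offset": [3.3,0.19,-2.6],"rot": [0,0,0]},
    {"offset": [3.6,0.22,-2.35],"rot": [0,0,0]},
    {"offset": [3.6,0.22,-2.35],"rot": [0,0,0]}
  ]
}}

```text
time: 27.7
position: [0.5857, -0.0123, 0.1143]
tool_rot: [0.939, 0.04, 0.342, -0.014]
ft_force: [0.3, -0.3, 0.1]
grip_width: 0.0003
grip_force: 0.0
```

```bash
python3 tog.py 7 10
```

```text
rot [ 0.046  0.078 -0.056] 0.10685566639538696 off [0.213 0.097 0.285] now 3.483194164066645 -0.7863746606720116 9.23584046728975 f 0.2725984473264829 -0.3365188378479038 -0.09864110609591697 q [-0.345  0.661  2.128  2.389  0.402 -1.197] 27.7
```

>>> {"op": "apply_moves", "data": {
  "series": [
    {"offset": [0.1,0.01,0.1],"rot": [0,0,0]},
    {"offset": [0.2,0.02,0.2],"rot": [0,0,0]},
    {"offset": [0.3,0.03,0.3],"rot": [0,0,0]},
    {"offset": [0.4,0.03,0.3],"rot": [0,0,0]},
    {"offset": [0.4,0.03,0.3],"rot": [0,0,0]}
  ]
}}

```text
time: 28.2
position: [0.5877, -0.0119, 0.1153]
tool_rot: [0.94, 0.039, 0.34, -0.014]
ft_force: [-3.8, -0.3, 0.4]
grip_width: 0.0003
grip_force: 1.8
```

```bash
python3 tog.py 8 10
```

```text
rot [ 0.001 -0.243 -0.007] 0.2433602644726174 off [0.09  0.064 0.251] now 5.6621949839659 -0.5612018900997783 8.684286986323663 f -2.6149055101178234 0.04113261429654741 2.743031759249445 q [-0.342  0.657  2.119  2.366  0.387 -1.168] 28.2
```

>>> {"op": "apply_moves", "data": {
  "series": [
    {"offset": [0.15,0.01,0.13],"rot": [0,0,0]},
    {"offset": [0.3,0.02,0.26],"rot": [0,0,0]},
    {"offset": [0.4,0.03,0.34],"rot": [0,0,0]},
    {"offset": [0.4,0.03,0.34],"rot": [0,0,0]}
  ]
}}

```text
time: 28.6
position: [0.5883, -0.0118, 0.1161]
tool_rot: [0.941, 0.038, 0.335, -0.014]
ft_force: [-7.2, -2.1, -4.9]
grip_width: 0.0003
grip_force: 4.7
```

```bash
python3 tog.py 8 10
```

```text
rot [ 0.058 -0.827  0.078] 0.8330872848411909 off [0.034 0.055 0.168] now 6.618758786959972 -0.523270646736075 8.960053912901095 f -8.79021013683243 -1.46336157201846 0.9515127430041588 q [-0.338  0.651  2.111  2.339  0.366 -1.135] 28.6
```

A hard stop: about 9 N near the tip with almost no motion, where full travel was predicted. Retract and hand in.

>>> {"op": "apply_moves", "data": {
  "series": [
    {"offset": [-0.5,-0.04,-0.4],"rot": [0,0,0]},
    {"offset": [-1.0,-0.08,-0.8],"rot": [0,0,0]},
    {"offset": [-2,-0.1,0.4],"rot": [0,0,0]},
    {"offset": [-4,-0.3,2.8],"rot": [0,0,0]},
    {"offset": [-6,-0.4,5.2],"rot": [0,0,0]},
    {"offset": [-8,-0.6,8],"rot": [0,0,0]},
    {"offset": [-8,-0.6,8],"rot": [0,0,0]},
    {"offset": [-8,-0.6,8],"rot": [0,0,0]}
  ]
}}

```text
time: 29.4
position: [0.5142, -0.018, 0.2007]
tool_rot: [0.938, 0.039, 0.343, -0.014]
ft_force: [0.5, -0.7, 0.3]
grip_width: 0.0005
grip_force: 0.0
```

```bash
python3 -c "
from rig import hand_in
print(hand_in())"
```

```text
the job is handed in; nothing more can be done
None
```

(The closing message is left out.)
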